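# Close and clamp the marinating canister

### The job

Close the marinating canister: set its lid squarely into the mouth, swing the clamp bridge shut into its catch over the lid, then turn the crank clockwise until the pad meets the lid and snug it by feel - clearly firm, so that the gasket seals, but not forced. Let go of everything and leave the other things on the table where they are.

Things in the scene. Friction and masses are not known exactly. Their poses are not given: they have to be found in the camera images.
- canister: low round steel canister, 162 mm across the rim, 100 mm high, does not move. Origin: centre of its underside, z up. The bridge's hinge post stands at its own +x side (back), 108 mm from its axis; the catch, a C-shaped hook 182 mm high, open to its own +y side, at -x, 104 mm from its axis. Wire bails at +y and -y reach out 98 mm at height 68 mm. Its yaw varies
- mouth (a point): centre of the canister's mouth at rim height (100 mm above its underside), x and y as the canister's. The mouth is 130 mm wide, the rim around it 162 mm. A black rubber gasket ring (135 to 153 mm across) in the rim's groove stands 1.5 to 6 mm proud, by its wear; the lid's disc rests on it
- lid: loose round steel lid, 0.8 kg, flat on the table, right way up. Origin: centre of its underside. From below: spigot 124 mm across, 10 mm high, bevelled (3 mm play all round in the mouth); disc 156 mm across, 8 mm thick; in the middle a cylindrical hub 44 mm across, 26 mm high, to grip it by and for the clamp pad to press on. Seated, its origin is 4 to 8.5 mm below the rim
- lid_top (a point): centre of the top of the lid's hub, 44 mm above the lid's origin
- bridge (a joint): angle of the clamp bridge (rad): 0 = shut, its free end in the catch (firm stop); grows to 2.0 as it swings open, level, clockwise seen from above, its free end leaving towards the canister's +y side; starts at 1.3 to 1.55. Stiff (2 N m, some 11 N at its grip), stays where it is left. The bar is 18 mm wide, 162 to 174 mm high above the table
- bridge_hinge (a point): point on the upright axis of the bridge's hinge, at the height of the bar (168 mm)
- bridge_grip (a point): middle (height 210 mm) of the upright grip near the bridge's free end, 192 mm from the hinge axis: black, 18 mm across, from 194 to 224 mm high, on a thin stalk
- spindle: screw spindle with swivel pad, in the bridge 108 mm from the hinge axis: on the canister's axis when the bridge is shut. Origin: centre of the pad's underside (pad 27 mm across), 149 mm above the table when fully up; starts within 4 mm of that. Goes down 10 mm per full clockwise turn of the crank (seen from above), does not itself turn, stays where it is left
- crank_grip (a point): middle of the crank's black upright grip: 22 mm across, 40 mm high, spins freely, 50 mm from the spindle's axis, 237 to 241 mm high at first; the arm is under it. Turning freely takes some 6 N along its circle; once the pad bears, 1 N more per 31 N at the pad, which gains 50 N per 5 mm of grip travel. Right is 50 to 180 N at the pad (1.6 to 5.8 N over free); over 260 N crushes the gasket
- ramekin_1: bystander, to be left alone: steel ramekin, 65 mm across, 40 mm high, loose on the table
- spoon_tbs: bystander, to be left alone: steel measuring spoon, 124 mm long, loose on the table
- tin_small: bystander, to be left alone: small food tin, 57 mm across, 72 mm high, loose on the table
- lemon_1: bystander, to be left alone: lemon, 78 mm long, loose on the table

How it is judged:
By the outcome, as a careful person would: the job done as asked, in the order asked, and still so for the second after the job is handed in, with the robot touching nothing.
It also fails if it takes over 72 s, if anything falls off the work surface, if the arm or the gripper's body presses on something with over 40 N, if the wrist force passes 120 N, or if a joint passes its speed limit or range.

### The arm

A 6-joint arm with a two-finger parallel gripper is mounted at the origin on a cart in front of the work surface, level with it; the furniture and walls round the work are solid. World frame = base frame: x ahead of the robot, y to its left, z up, the work surface at z = 0. Lengths are in m, angles in degrees, forces in N, time in s.
With the tool pointing down it reaches from about 0.275 to 0.85 m from the base axis. Payload 5.2 kg.
Tool frame: the origin (TCP) lies at the very end of the fingers, on their centre line; the grasp point (between the pads) lies 19 mm behind it (ctrl.grip_point_offset is the distance from the TCP to the grasp point, in m); z points along the fingers, y is the line along which they close (so a half turn about z gives the same grasp; the last joint's range is limited). The gripper opens to 85 mm and grips with 20 to 120 N. Pads are 22 mm wide; open, the fingers measure 114 mm over their backs; the gripper's body (76 mm by 85 mm) begins 54 mm behind the grasp point. The pads swing forward as they close: fully open they stand 13 mm farther back than shut.
Start: joints at [-81.692, 14.817, 87.949, -0, 77.235, -11.62], TCP at [0.187, -0.517, 0.231] pointing down, gripper open.
Joint ranges: [-179.93, 179.93], [-52.35, 119.4], [10.71, 147.94], [-69.91, 249.91], [12.55, 155.21], [-178.61, 178.61]. Speed limits (degrees/s): [147.25, 147.25, 180, 180, 180, 180].

### API

Orientations are given as [roll, pitch, yaw] about the fixed x, y, z axes, in that order (R = Rz(yaw) Ry(pitch) Rx(roll)).
In Python, from workcell import read_state, viewer, ctrl gives the robot as it stands. The module is installed in compiled form; this text tells all that it offers.
- The arm moves only by the shell command python3 -m pendant 'ROWS' [FORCE]. ROWS is 1 to 12 rows, parted by a bar, with the numbers parted by commas; each row has 5 numbers: dx, dy, dz in normalised numbers (1 is 0.8 m), then a turn about the tool's z in shares of 120 degrees (1.0 is 120 degrees), then the opening from 0.0 (shut) to 1.0 (fully open); each row is the pose to reach, as a shift and turn from the pose commanded when the command began, along the tool's axes at that moment; what a row does not reach only later rows make up. A row lasts 1/10 s, in which the tool goes at most 0.05 m and 8.59 degrees, less where a joint would pass 70% of its speed; a pose out of reach is approached as far as the arm can. The fingers move at their own pace and stop on an object; FORCE is the grip in N (left out, the last holds). Time passes only in rows, so rows that do not move let the fingers close. It prints the time, the measured TCP pose, the force, the opening and the grip force at its end. Input that does not fit is refused with a message, and nothing moves.
- read_state(): the state, without advancing time (a new reading comes with each control period).
- viewer.grab_frame(name): name is "scene" or "side" or "wrist"; returns (picture, depth): 420x560x3 uint8, red, green, blue; 420x560 float32, m along the optical axis (not along the pixel's ray), 0 where there is no reading.
- viewer.camera_model(name): a dict with "mtx" (3x3 intrinsics, pixels), "xyz" and "orientation" of the camera in the world. Camera axes: x right, y up, looking along -z (the intrinsics and any distortion apply to the point x, -y, -z); pixel columns grow to the right and rows downward; lengths in m; the calibration is good to about 2 mm. The wrist camera is an equidistant fisheye: a pixel r from the principal point sees the ray r / f radians off the axis. A picture is of the moment at which its call begins: read the wrist's pose just before it. camera_model takes no time and is no camera call; for the wrist camera it gives the pose at the moment of the call.
- ctrl.sign_off(): hands the job in; it is judged then, once.
Trained networks look in the newest picture that a camera, given by its name, has taken for a name from the list of things; names that differ only in an ending like _2 or _b are one class to them, and where a whole thing is asked for, a point or a joint stands for the part that bears it (a point fixed in the world has none). Each returns a list of dicts, best first, with "p" (0 to 1); they miss things now and then, are a little off and sometimes report something else, mostly with a low value. They report only what shows in the picture. A call takes as long as a camera call.
- viewer.outline_of(thing, camera): "region" (420x560 bool, what is visible of it) and "pixel" ([column, row] in pixels, amid what is visible of it).
The state is a dict: "t": time; "joint_pos": joint angles; "joint_vel": joint speeds; "joint_efforts": joint torques, N m; "eef_pos": TCP position; "ee_rot": TCP orientation; "wrist_force": force on the tool from outside, world axes, zero at the start; "ft_torque": the same for the moment, N m; "gripper_width": opening from 0.0 (shut) to 1.0 (fully open); "grip_force": force on a finger pad.
Only numpy, scipy, OpenCV 4.12 (cv2) and the standard library are available. Lean on these libraries where they do the work, as an engineer would, in place of code of your own. Each camera call takes 0.05 s, during which the arm holds its last target. There are 200 camera calls.

## Working session

There is one attempt and no reset: what is moved stays moved. The work goes in short steps, Python scripts to look and compute and a shell command to move; the robot and the scene stay as the last step left them, time stands still between calls to the robot, and variables do not carry over. Pictures are saved under pics/ and viewed, at most 10 in all, crops included, and the job is handed in when it is done.

```bash
mkdir -p pics
cat > h.py <<'E'
import numpy as np, cv2
from scipy.spatial.transform import Rotation as R
from workcell import read_state, viewer, ctrl
def cam(n):
    m=viewer.camera_model(n); return m
def rot(o):
    o=np.array(o,float)
    if o.shape==(3,3): return o
    if o.size==4: return R.from_quat(o).as_matrix()
    return R.from_euler('xyz',o,degrees=True).as_matrix()
def cloud(n,d,m):
    """world xyz per pixel for pinhole cams"""
    K=np.array(m['mtx']);v,u=np.indices(d.shape)
    x=(u-K[0,2])/K[0,0];y=(v-K[1,2])/K[1,1]
    if n=='wrist':
        th=np.hypot(x,y);s=np.where(th>1e-9,np.tan(th)/np.maximum(th,1e-9),1);x=x*s;y=y*s
    P=np.stack([x*d,-y*d,-d],-1)
    return P@rot(m['orientation']).T+np.array(m['xyz'])
E
python3 - <<'E'
from h import *
for n in("scene","side","wrist"):
    m=cam(n);print(n,m)
    p,d=viewer.grab_frame(n);np.savez(f'{n}0.npz',p=p,d=d);cv2.imwrite(f'pics/{n}0.png',p[:,:,::-1])
    P=cloud(n,d,m)
    for t in("canister","lid","lid_top","bridge","bridge_hinge","bridge_grip","spindle","crank_grip","mouth","ramekin_1","spoon_tbs","tin_small","lemon_1"):
        r=viewer.outline_of(t,n)
        for q in r[:2]:
            g=q['region']&(d>0)
            if q['p']<.3 or g.sum()<3: continue
            X=P[g];print(t,round(q['p'],2),np.round(q['pixel']),g.sum(),np.round(np.median(X,0),3),np.round(np.percentile(X,3,axis=0),3),np.round(np.percentile(X,97,axis=0),3))
print(read_state())
E
```

```text
scene {'mtx': array([[398.03693227,   0.        , 278.53811146],
       [  0.        , 398.03693227, 212.35778364],
       [  0.        ,   0.        ,   1.        ]]), 'xyz': array([0.16741533, 0.77328887, 0.86737374]), 'orientation': array([  48.22500171,   -1.22362315, -151.74945732])}
canister 0.6 [293. 222.] 3237 [0.499 0.051 0.091] [ 0.381 -0.11   0.005] [0.573 0.14  0.235]
lid 0.62 [321. 190.] 758 [ 0.53  -0.247  0.018] [ 0.457 -0.322  0.014] [ 0.594 -0.198  0.043]
lid_top 0.93 [320. 191.] 883 [ 0.528 -0.25   0.017] [ 0.454 -0.335 -0.001] [ 0.597 -0.186  0.047]
bridge 0.57 [293. 224.] 933 [0.464 0.12  0.176] [0.37  0.077 0.152] [0.563 0.142 0.254]
bridge 0.47 [276. 325.] 297 [0.416 0.284 0.006] [ 0.371  0.253 -0.001] [0.444 0.348 0.014]
bridge_hinge 0.74 [293. 222.] 1026 [0.464 0.119 0.175] [0.37  0.004 0.06 ] [0.564 0.142 0.253]
spindle 0.92 [280. 210.] 332 [0.491 0.122 0.22 ] [0.455 0.103 0.152] [0.514 0.141 0.259]
crank_grip 0.84 [279. 212.] 325 [0.5   0.125 0.221] [ 0.455 -0.029  0.079] [0.573 0.141 0.259]
crank_grip 0.46 [298. 223.] 3036 [0.499 0.052 0.09 ] [ 0.38  -0.108
[... 2382 characters left out ...]
918e+01])}
{'t': 2.1, 'joint_pos': array([-8.16947533e+01,  1.48162197e+01,  8.79470001e+01,  3.14281629e-05,
        7.72343637e+01, -1.16190444e+01]), 'joint_vel': array([ 0.06244992,  0.05078174,  0.03217438,  0.0620464 ,  0.0257231 ,
       -0.00921441]), 'joint_efforts': array([-3.68445588e-03, -4.45914459e+01, -2.90896404e+01, -7.79042184e-04,
        7.30664742e-04, -1.36229281e-05]), 'eef_pos': array([ 0.18745868, -0.51709365,  0.23132833]), 'ee_rot': array([1.79997627e+02, 4.56688259e-04, 1.99242842e+01]), 'wrist_force': array([-0.01368948,  0.0034398 ,  0.44531186]), 'ft_torque': array([ 0.00245829,  0.0523547 , -0.03837462]), 'grip_force': 0.0, 'gripper_width': 0.9996253733607194}
```

Run:
```python
from h import *
import cv2
ims=[]
for n in("scene","side"):
    z=np.load(f'{n}0.npz');p,d=z['p'],z['d'];P=cloud(n,d,cam(n));X=P[d>0]
    def sel(lo,hi,b): 
        q=X[(X[:,2]>lo)&(X[:,2]<hi)&(X[:,0]>b[0])&(X[:,0]<b[1])&(X[:,1]>b[2])&(X[:,1]<b[3])]; return q
    for nm,lo,hi,b in(("hub",.038,.052,(.43,.62,-.36,-.16)),("lidisc",.012,.024,(.43,.62,-.36,-.16)),("rim",.095,.112,(.35,.65,-.15,.15)),("bar",.166,.182,(.33,.65,-.15,.25)),("hook",.176,.19,(.33,.65,-.15,.05)),("bgrip",.192,.23,(.33,.42,-.15,.25)),("crank",.222,.27,(.43,.65,-.15,.25))):
        q=sel(lo,hi,b)
        if len(q)<3: print(n,nm,len(q));continue
        (c,r)=cv2.minEnclosingCircle(q[:,:2].astype(np.float32))
        print(n,nm,len(q),'med',np.round(np.median(q,0),4),'circ',np.round(c,4),round(r,4),'zmax',round(q[:,2].max(),4))
    q=sel(.160,.182,(.33,.65,-.15,.25)); print(np.round(q[::max(1,len(q)//25)],3).tolist())
    c=p[130:370,180:420] if n=='scene' else p[140:380,190:430]
    ims.append(cv2.resize(c,(400,400),interpolation=cv2.INTER_CUBIC))
cv2.imwrite('pics/v1.png',np.hstack(ims)[:,:,::-1])
```

```text
scene hub 58 med [ 0.5324 -0.2536  0.0431] circ [ 0.5311 -0.2574] 0.0229 zmax 0.0474
scene lidisc 726 med [ 0.5262 -0.2488  0.0173] circ [ 0.5258 -0.2617] 0.0815 zmax 0.0233
scene rim 539 med [ 0.5033 -0.0399  0.1021] circ [ 0.5144 -0.0194] 0.1136 zmax 0.1118
scene bar 506 med [0.4493 0.115  0.1733] circ [0.4414 0.0244] 0.1464 zmax 0.182
scene hook 36 med [ 0.4552 -0.1066  0.1804] circ [ 0.4561 -0.106 ] 0.0158 zmax 0.1846
scene bgrip 84 med [0.3833 0.1375 0.2144] circ [0.385  0.1346] 0.009 zmax 0.2244
scene crank 154 med [0.5029 0.1353 0.2422] circ [0.4874 0.1204] 0.0344 zmax 0.2604
[[0.465, -0.119, 0.18], [0.469, -0.112, 0.165], [0.453, -0.105, 0.161], [0.565, 0.084, 0.179], [0.552, 0.079, 0.174], [0.552, 0.084, 0.167], [0.507, 0.096, 0.175], [0.505, 0.1, 0.172], [0.505, 0.099, 0.165], [0.46, 0.093, 0.177], [0.456, 0.101, 0.178], [0.465, 0.112, 0.177], [0.464, 0.119, 0.176], [0.444, 0.108, 0.172], [0.458, 0.119, 0.168], [0.438, 0.115, 0.171], [0.437, 0.123, 0.171], [0.438, 0.125, 0.165], [0.407, 0.123, 0.175], [0.407, 0.13, 0.175], [0.405, 0.133, 0.172], [0.401, 0.135, 0.168], [0.37
[... 536 characters left out ...]
387 0.2125] circ [0.3856 0.136 ] 0.0085 zmax 0.2255
side crank 172 med [0.5034 0.1361 0.2407] circ [0.4883 0.1202] 0.0335 zmax 0.2611
[[0.472, -0.112, 0.181], [0.464, -0.11, 0.168], [0.57, 0.078, 0.182], [0.562, 0.081, 0.173], [0.538, 0.08, 0.174], [0.551, 0.089, 0.169], [0.517, 0.085, 0.174], [0.512, 0.093, 0.174], [0.507, 0.1, 0.172], [0.51, 0.1, 0.166], [0.46, 0.106, 0.182], [0.485, 0.108, 0.169], [0.453, 0.109, 0.177], [0.457, 0.117, 0.174], [0.436, 0.108, 0.173], [0.459, 0.116, 0.164], [0.438, 0.124, 0.172], [0.412, 0.118, 0.175], [0.411, 0.13, 0.176], [0.414, 0.134, 0.172], [0.383, 0.133, 0.179], [0.387, 0.139, 0.175], [0.397, 0.14, 0.167], [0.367, 0.143, 0.176], [0.365, 0.148, 0.174]]
```

View pics/v1.png

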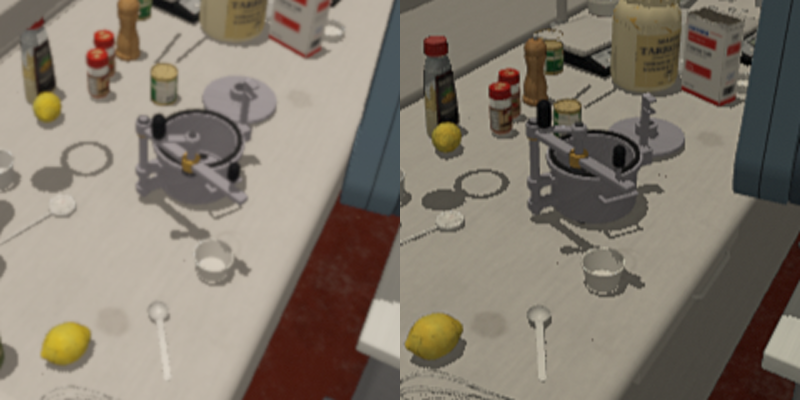

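```bash
cat >> h.py <<'E'
def to(x,y,z,yaw=None):
    s=read_state();T=R.from_euler('xyz',s['ee_rot'],degrees=True).as_matrix()
    d=T.T@(np.array([x,y,z])-s['eef_pos'])
    y0=s['ee_rot'][2]; t=0 if yaw is None else (y0-yaw+180)%360-180
    print('shift',np.round(d,4),'turn',round(t,2))
E
python3 - <<'E'
from h import *
from scipy.optimize import least_squares as ls
A=np.array([.187,-.517]);B=np.array([.531,-.258])
X=[];
for n in("scene","side"):
    z=np.load(f'{n}0.npz');d=z['d'];P=cloud(n,d,cam(n));q=P[d>0]
    X.append(q)
    g=q[(q[:,2]>.094)&(q[:,2]<.11)&(np.abs(np.hypot(q[:,0]-.513,q[:,1]+.013)-.074)<.012)]
    g=g[np.hypot(*(g[:,:2]-[.457,-.105]).T)>.035]
    r=ls(lambda v:np.hypot(g[:,0]-v[0],g[:,1]-v[1])-v[2],[.513,-.013,.073],loss='soft_l1',f_scale=.004)
    print(n,'rim',len(g),np.round(r.x,4),np.round(np.percentile(g[:,2],[10,50,90]),4))
    g=q[(q[:,2]>.13)&(q[:,2]<.19)&(np.hypot(q[:,0]-.572,q[:,1]-.079)<.03)]
    print('hinge',len(g),np.round(np.median(g,0),4),np.round(g.min(0),3),np.round(g.max(0),3))
    g=q[(q[:,2]>.04)&(q[:,2]<.15)&(np.hypot(q[:,0]-.572,q[:,1]-.079)<.03)]
    print('post',len(g),np.round(np.median(g,0),4))
    g=q[(q[:,2]>.22)&(np.hypot(q[:,0]-.503,q[:,1]-.136)<.02)]
    c,r=cv2.minEnclosingCircle(g[:,:2].astype(np.float32));print('crankgrip',c,r,g[:,2].max(),g[:,2].min())
X=np.vstack(X)
t=np.clip((X[:,:2]-A)@(B-A)/((B-A)@(B-A)),0,1)
dist=np.hypot(*(X[:,:2]-A-t[:,None]*(B-A)).T)
m=(dist<.12)&(X[:,2]>.06)&(t>.2);print('corridor',m.sum(),X[m].max(0) if m.any() else '')
m=(X[:,2]>.1)&(X[:,1]<-.2)&(X[:,0]>.3);print(np.round(X[m][::max(1,m.sum()//20)],2).tolist())
to(.530,-.258,.231,0)
E
```

```text
scene rim 473 [ 0.5076 -0.0144  0.0725] [0.0966 0.1017 0.1056]
hinge 152 [0.5632 0.0786 0.1734] [0.544 0.062 0.131] [0.578 0.088 0.19 ]
post 216 [0.5631 0.0767 0.0828]
crankgrip (0.5084370970726013, 0.13056981563568115) 0.012108311988413334 0.2604093319361741 0.22112899959160415
side rim 524 [ 0.5075 -0.013   0.0727] [0.0958 0.1015 0.1066]
hinge 156 [0.5654 0.0805 0.1686] [0.543 0.066 0.13 ] [0.58  0.09  0.189]
post 262 [0.5636 0.077  0.082 ]
crankgrip (0.5075996518135071, 0.13298536837100983) 0.010598386637866497 0.261055754396988 0.22022437272445156
corridor 35 [ 0.23488507 -0.34748173  0.57894193]
[[0.83, -0.21, 0.58], [0.74, -0.82, 0.43], [0.99, -0.5, 0.43], [0.85, -0.45, 0.43], [0.93, -0.28, 0.43], [0.74, -0.86, 0.26], [0.68, -0.35, 0.4], [0.68, -0.47, 0.22], [0.45, -0.5, 0.14], [0.7, -0.24, 0.64], [0.83, -0.58, 0.59], [0.9, -1.0, 0.52], [0.86, -1.19, 0.45], [0.34, -2.72, 0.27], [0.79, -0.59, 0.45], [0.87, -0.44, 0.43], [0.84, -0.31, 0.43], [1.16, -1.53, 0.14], [0.68, -1.19, 0.16], [0.59, -0.52, 0.19], [0.8, -0.21, 0.1]]
shift [ 4.103e-01 -1.269e-01  3.000e-04] turn 19.92
```

Careful with the scale: shifts go in shares of 0.8 m and turns go in shares of 120 degrees. That gives: 0.41 m is 0.5125, 0.24 m is 0.3, 19.92 degrees is 0.166.

```bash
python3 -m pendant '0.0625,-0.0188,0,0.0417,1 | 0.1125,-0.0375,0,0.0833,1 | 0.175,-0.0563,0,0.125,1 | 0.2375,-0.075,0,0.166,1 | 0.3,-0.0938,0,0.166,1 | 0.3563,-0.1125,0,0.166,1 | 0.4188,-0.1313,0,0.166,1 | 0.475,-0.15,0,0.166,1 | 0.5125,-0.1588,0,0.166,1 | 0.5125,-0.1588,0,0.166,1 | 0.5125,-0.1588,0,0.166,1' 40
python3 - <<'E'
from h import *
n='wrist';m=cam(n);p,d=viewer.grab_frame(n);np.savez('w1.npz',p=p,d=d);cv2.imwrite('pics/w1.png',p[:,:,::-1])
P=cloud(n,d,m);q=P[d>0]
for nm,lo,hi,c,rr in(("hub",.036,.055,(.531,-.258),.05),("disc",.01,.026,(.531,-.258),.1),("hook",.17,.19,(.457,-.105),.04)):
    g=q[(q[:,2]>lo)&(q[:,2]<hi)&(np.hypot(q[:,0]-c[0],q[:,1]-c[1])<rr)]
    if len(g)>3: print(nm,len(g),cv2.minEnclosingCircle(g[:,:2].astype(np.float32)),np.median(g,0),g.min(0),g.max(0))
g=q[(q[:,2]>.09)&(q[:,2]<.115)&(q[:,1]<.1)]
print(len(g),np.round(g.min(0),3) if len(g) else '',g.max(0) if len(g) else '',m)
to(.531,-.258,.1)
E
```

```text
t: 3.2
eef_pos: [0.5299, -0.2573, 0.231]
ee_rot: [180.0, 0.0, 0.1]
wrist_force: [0.2, -0.3, 0.4]
gripper_width: 1.003
grip_force: 0.0
hub 1344 ((0.5273649096488953, -0.2613253593444824), 0.02198995091021061) [ 0.52845771 -0.26151182  0.04367563] [ 0.50639462 -0.28266037  0.0360293 ] [ 0.5490087  -0.24058765  0.04614167]
disc 12504 ((0.5273215174674988, -0.26139435172080994), 0.07784368097782135) [ 0.53501838 -0.26095772  0.01753008] [ 0.44958974 -0.33777169  0.01069404] [ 0.6045283  -0.18409701  0.02575213]
hook 443 ((0.4562799334526062, -0.11042061448097229), 0.014576010406017303) [ 0.46244979 -0.11332341  0.18099053] [ 0.44192816 -0.12224691  0.17002717] [ 0.47065064 -0.0984352   0.18301892]
9258 [ 0.428 -0.533  0.09 ] [0.7283251  0.06717091 0.11499888] {'mtx': array([[325.1922621 ,   0.        , 278.5972415 ],
       [  0.        , 325.1922621 , 206.36482779],
       [  0.        ,   0.        ,   1.        ]]), 'xyz': array([ 0.61098384, -0.25669088,  0.37296514]), 'orientation': array([-1.85410178e+01, -2.11285905e-02, -8.98872502e+01])}
shift [ 1.90e-03 -1.00e-04  1.31e-01] turn 0
```

View pics/w1.png

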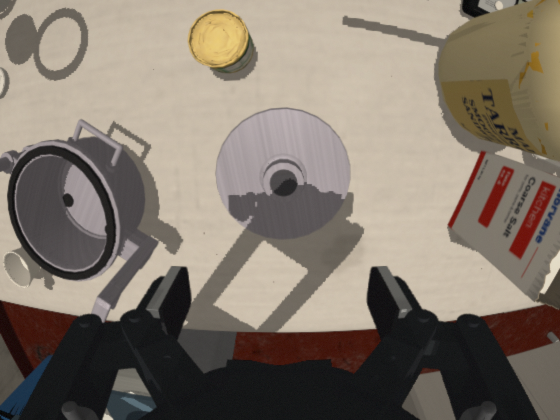

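```bash
cat >> h.py <<'E'
from scipy.optimize import least_squares as ls
def rimfit(p,d,m,n='wrist'):
    P=cloud(n,d,m)
    k=(d>0)&(P[...,2]>.094)&(P[...,2]<.112)&(np.abs(np.hypot(P[...,0]-.509,P[...,1]+.014)-.073)<.016)&(np.hypot(P[...,0]-.457,P[...,1]+.107)>.04)
    dark=k&(p.max(-1)<60)
    for nm,kk in(('all',k),('gasket',dark)):
        g=P[kk]
        if len(g)<20: continue
        r=ls(lambda v:np.hypot(g[:,0]-v[0],g[:,1]-v[1])-v[2],[.509,-.014,.073],loss='soft_l1',f_scale=.003)
        rr=np.hypot(g[:,0]-r.x[0],g[:,1]-r.x[1])
        print(nm,len(g),np.round(r.x,4),'r',np.round(np.percentile(rr,[2,98]),4),'z',np.round(np.percentile(g[:,2],[10,50,90]),4))
E
python3 - <<'E'
from h import *
z=np.load('w1.npz');rimfit(z['p'],z['d'],cam('wrist'))
to(.528,-.260,.017)
E
```

```text
all 4454 [ 0.5103 -0.0242  0.0716] r [0.0643 0.0794] z [0.0972 0.1028 0.1053]
gasket 2305 [ 0.509  -0.0225  0.0712] r [0.0669 0.0754] z [0.1021 0.1045 0.1056]
shift [-0.001   0.0019  0.214 ] turn 0
```

To row units: 0.214 m is 0.2675, 0.205 m is 0.2563.

```bash
python3 -m pendant '-0.0025,0.0013,0.0625,0,0.9 | -0.0025,0.0038,0.125,0,0.9 | -0.0025,0.0038,0.1875,0,0.9 | -0.0025,0.0038,0.2375,0,0.9 | -0.0025,0.0038,0.2563,0,0.9 | -0.0025,0.0038,0.2675,0,0.9 | -0.0025,0.0038,0.2675,0,0.9'
```

```text
t: 3.95
eef_pos: [0.5264, -0.2617, 0.0166]
ee_rot: [-179.9, 0.1, -0.1]
wrist_force: [-0.3, -0.2, 0.7]
gripper_width: 0.9
grip_force: 0.0
```

To row units: -0.31 m is -0.3875, -0.02 m is -0.025.

```bash
python3 -m pendant '0,0,-0.0625,0,1 | 0,0,-0.125,0,1 | 0,0,-0.1875,0,1 | 0,0,-0.25,0,1 | -0.0125,-0.05,-0.2875,0,1 | -0.0188,-0.1125,-0.3125,0,1 | -0.025,-0.175,-0.3375,0,1 | -0.0313,-0.2375,-0.3625,0,1 | -0.0313,-0.3,-0.3875,0,1 | -0.0313,-0.325,-0.3875,0,1 | -0.0313,-0.325,-0.3875,0,1 | -0.0313,-0.325,-0.3875,0,1'
python3 - <<'E'
from h import *
n='wrist';m=cam(n);p,d=viewer.grab_frame(n);np.savez('w2.npz',p=p,d=d,xyz=m['xyz'],o=m['orientation']);cv2.imwrite('pics/w2.png',p[:,:,::-1])
rimfit(p,d,m);P=cloud(n,d,m);q=P[d>0]
for nm,lo,hi,c,rr in(("hook",.17,.19,(.457,-.107),.04),("bgrip",.195,.23,(.385,.136),.03),("crankgrip",.225,.265,(.507,.131),.025),("hinge",.164,.195,(.567,.076),.025),("lidhub",.036,.055,(.529,-.26),.04),("disc",.01,.026,(.529,-.26),.1)):
    g=q[(q[:,2]>lo)&(q[:,2]<hi)&(np.hypot(q[:,0]-c[0],q[:,1]-c[1])<rr)]
    if len(g)>3: print(nm,len(g),cv2.minEnclosingCircle(g[:,:2].astype(np.float32)),np.round(np.median(g,0),4),np.round(g[:,2].max(),4))
g=q[(q[:,2]>.163)&(q[:,2]<.18)&(q[:,1]>.07)];print('bar',len(g),np.round(g[::max(1,len(g)//20)],3).tolist())
E
```

```text
t: 5.15
eef_pos: [0.5026, -0.0007, 0.3293]
ee_rot: [179.9, -0.2, 0.1]
wrist_force: [0.2, -0.2, -1.0]
gripper_width: 1.002
grip_force: 0.0
all 4684 [ 0.5099 -0.0187  0.0714] r [0.0639 0.0806] z [0.0984 0.1036 0.1055]
gasket 2212 [ 0.5088 -0.0193  0.071 ] r [0.0676 0.0751] z [0.1035 0.1048 0.1058]
hook 383 ((0.4560193121433258, -0.10820255428552628), 0.01448532473295927) [ 0.4579 -0.1082  0.1812] 0.183
crankgrip 898 ((0.5090479254722595, 0.12928034365177155), 0.011627663858234882) [0.5119 0.1238 0.2519] 0.2607
hinge 939 ((0.5611090660095215, 0.07507064938545227), 0.020286738872528076) [0.564  0.0708 0.1815] 0.1892
lidhub 607 ((0.5269458889961243, -0.26078423857688904), 0.022410236299037933) [ 0.5274 -0.2584  0.0436] 0.0464
disc 5783 ((0.526901125907898, -0.26055777072906494), 0.07795201241970062) [ 0.5307 -0.2479  0.0176] 0.0259
bar 2288 [[0.58, 0.07, 0.18], [0.549, 0.07, 0.172], [0.542, 0.083, 0.173], [0.537, 0.089, 0.173], [0.532, 0.076, 0.174], [0.526, 0.082, 0.173], [0.52, 0.084, 0.173], [0.514, 0.09, 0.174], [0.508, 0.094, 0.174], [0.502, 0.095, 0.173], [0.496, 0.098, 0.173], [0.49, 0.099, 0.174], [0.484, 0.102, 0.173], [0.478, 0.106, 0.176], [0.473, 0.113, 0.177], [0.469, 0.094, 0.176], [0.459, 0.1, 0.178], [0.436, 0.107, 0.172], [0.426, 0.113, 0.173], [0.417, 0.127, 0.174], [0.404, 0.127, 0.172]]
```

View pics/w2.png

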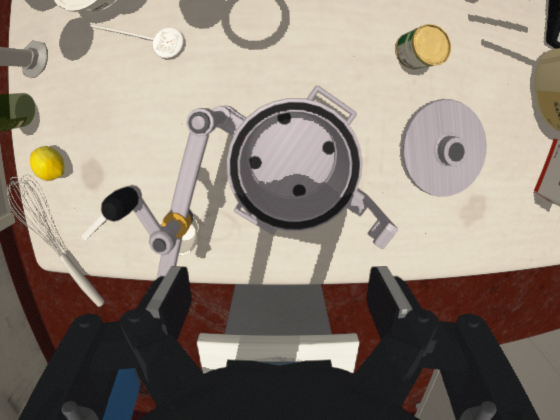

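To row units: 0.312 m is 0.39, 0.26 m is 0.325.

```bash
python3 -m pendant '0.0125,0.0563,0,0,0.85 | 0.025,0.1125,0,0,0.85 | 0.0306,0.175,0.025,0,0.85 | 0.0306,0.2375,0.05,0,0.85 | 0.0306,0.2875,0.0875,0,0.85 | 0.0306,0.325,0.1375,0,0.85 | 0.0306,0.325,0.2,0,0.85 | 0.0306,0.325,0.2625,0,0.85 | 0.0306,0.325,0.325,0,0.85 | 0.0306,0.325,0.3688,0,0.85 | 0.0306,0.325,0.39,0,0.85 | 0.0306,0.325,0.39,0,0.85' 60; python3 -m pendant '0,0,0,0,0 | 0,0,0,0,0 | 0,0,0,0,0 | 0,0,0,0,0 | 0,0,0,0,0 | 0,0,0,0,0 | 0,0,0,0,0 | 0,0,0,0,0' 60
```

```text
t: 6.4
eef_pos: [0.5248, -0.262, 0.0124]
ee_rot: [-179.9, 0.2, -0.1]
wrist_force: [-0.1, 0.2, -0.2]
gripper_width: 0.849
grip_force: 0.0
t: 7.2
eef_pos: [0.5275, -0.2619, 0.0164]
ee_rot: [179.9, -0.1, 0.0]
wrist_force: [-2.7, -3.5, 6.1]
gripper_width: 0.501
grip_force: 63.2
```

To row units: -0.242 m is -0.3025, -0.018 m is -0.0225.

```bash
python3 -m pendant '0,0,-0.025,0,0 | 0,0,-0.075,0,0 | 0,0,-0.125,0,0 | 0,0,-0.1875,0,0 | 0,0,-0.25,0,0 | -0.0038,-0.05,-0.25,0,0 | -0.0075,-0.1,-0.25,0,0 | -0.0113,-0.15,-0.25,0,0 | -0.015,-0.2,-0.25,0,0 | -0.0188,-0.25,-0.25,0,0 | -0.0225,-0.2875,-0.25,0,0 | -0.0225,-0.3025,-0.25,0,0'; python3 -m pendant '0,0,0.0375,0,0 | 0,0,0.075,0,0 | 0,0,0.1063,0,0 | 0,0,0.1063,0,0 | 0,0,0.1063,0,0'
python3 - <<'E'
from h import *
ims=[]
for n,b in(("scene",(150,300,210,380)),("side",(150,300,210,380))):
    p,d=viewer.grab_frame(n);np.savez(f'{n}2.npz',p=p,d=d);ims.append(cv2.resize(p[b[0]:b[1],b[2]:b[3]],(400,353),interpolation=cv2.INTER_CUBIC))
cv2.imwrite('pics/v3.png',np.hstack(ims)[:,:,::-1])
print(read_state())
E
```

```text
t: 8.4
eef_pos: [0.507, -0.0152, 0.2139]
ee_rot: [-179.9, 0.2, 0.2]
wrist_force: [-0.0, -0.2, -7.1]
gripper_width: 0.498
grip_force: 64.0
t: 8.9
eef_pos: [0.5087, -0.019, 0.1299]
ee_rot: [-180.0, 0.1, 0.0]
wrist_force: [-0.0, -0.9, -5.9]
gripper_width: 0.497
grip_force: 63.3
{'t': 9.0, 'joint_pos': array([-1.47062998e+01,  1.59998666e+01,  1.01427628e+02, -1.36676698e-03,
        6.24392761e+01,  7.52952453e+01]), 'joint_vel': array([ 0.01115979, -0.71964673, -0.44541559,  0.02254914, -0.27637906,
        0.06531451]), 'joint_efforts': array([ 5.14295662e-02, -4.45252776e+01, -2.69327796e+01,  2.73807353e-03,
        9.37825022e-02, -1.64524536e-03]), 'eef_pos': array([ 0.51021778, -0.01936807,  0.13158585]), 'ee_rot': array([ 1.79965008e+02, -1.28557922e-01, -8.74842294e-04]), 'wrist_force': array([ 0.84187476,  0.7534555 , -6.04069268]), 'ft_torque': array([-0.018649  , -0.04080348, -0.03469528]), 'grip_force': 63.322205543518066, 'gripper_width': 0.49859799457364007}
```

View pics/v3.png

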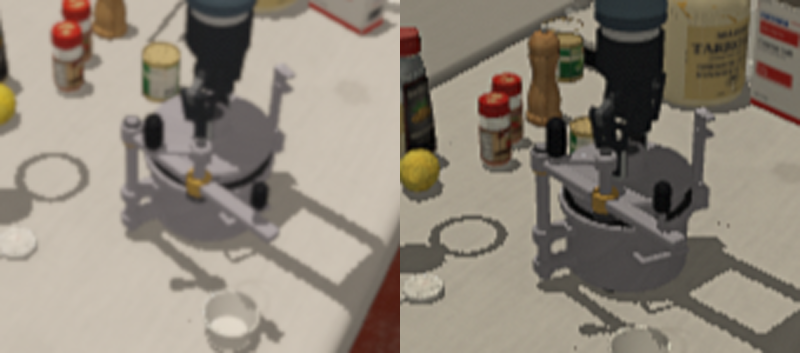

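To row units: 0.014 m is 0.0175, 0.01 m is 0.0125.

```bash
python3 -m pendant '0,0,0.0063,0,0 | 0,0,0.0125,0,0 | 0,0,0.0175,0,0 | 0,0,0.0175,0,0'; python3 -m pendant '0,0,0.0038,0,0 | 0,0,0.0063,0,0 | 0,0,0.0063,0,0'
```

```text
t: 9.4
eef_pos: [0.5086, -0.0188, 0.1157]
ee_rot: [-180.0, 0.1, 0.0]
wrist_force: [-0.2, 0.8, -6.8]
gripper_width: 0.497
grip_force: 63.5
t: 9.7
eef_pos: [0.5092, -0.019, 0.1118]
ee_rot: [180.0, -0.0, 0.0]
wrist_force: [-1.8, -0.5, -1.3]
gripper_width: 0.495
grip_force: 64.5
```

To row units: 0.001 m is 0.0013.

```bash
python3 -m pendant '0,0,0.0013,0,0 | 0,0,0.0013,0,0';  python3 -m pendant '0,0,0,0,0.7 | 0,0,0,0,0.7 | 0,0,0,0,0.7'; python3 -m pendant '0,0,-0.0375,0,0.8 | 0,0,-0.075,0,0.8 | 0,0,-0.125,0,0.8 | 0,0,-0.1875,0,0.6 | 0,0,-0.25,0,0.6 | 0,0,-0.25,0,0.6'
python3 - <<'E'
from h import *
n='wrist';m=cam(n);p,d=viewer.grab_frame(n);np.savez('w3.npz',p=p,d=d);cv2.imwrite('pics/w3.png',p[:,:,::-1])
P=cloud(n,d,m);q=P[d>0]
for nm,lo,hi,c,rr in(("hub",.13,.15,(.509,-.019),.035),("disc",.105,.125,(.509,-.019),.095),("rim",.09,.1065,(.509,-.019),.086),("crankgrip",.225,.265,(.511,.128),.025),("hook",.17,.19,(.457,-.107),.04),("bgrip",.195,.23,(.385,.136),.03)):
    g=q[(q[:,2]>lo)&(q[:,2]<hi)&(np.hypot(q[:,0]-c[0],q[:,1]-c[1])<rr)]
    if len(g)<4: continue
    A=np.c_[g[:,:2],np.ones(len(g))]; s=np.linalg.lstsq(A,g[:,2],rcond=None)[0]
    print(nm,len(g),cv2.minEnclosingCircle(g[:,:2].astype(np.float32)),np.round(np.median(g,0),4),'tilt',np.round(s[:2],3))
to(.383,.133,.30)
E
```

```text
t: 9.9
eef_pos: [0.5093, -0.019, 0.1118]
ee_rot: [180.0, -0.1, 0.0]
wrist_force: [-5.6, 0.4, 7.8]
gripper_width: 0.496
grip_force: 65.8
t: 10.2
eef_pos: [0.5097, -0.0191, 0.1106]
ee_rot: [180.0, -0.1, 0.0]
wrist_force: [-0.7, 0.3, -0.0]
gripper_width: 0.7
grip_force: 0.0
t: 10.8
eef_pos: [0.5126, -0.0198, 0.3181]
ee_rot: [179.8, -0.8, 0.0]
wrist_force: [0.8, 0.1, -0.2]
gripper_width: 0.603
grip_force: 0.0
hub 1409 ((0.5093808770179749, -0.018480300903320312), 0.022063016891479492) [ 0.5106 -0.0184  0.139 ] tilt [-0.028  0.   ]
disc 13008 ((0.5099462270736694, -0.018644511699676514), 0.07752519845962524) [ 0.5175 -0.0185  0.1129] tilt [-0.002 -0.   ]
rim 407 ((0.5084060430526733, -0.019152946770191193), 0.08119997382164001) [ 0.5697 -0.0482  0.0991] tilt [-0.002 -0.004]
crankgrip 928 ((0.509186327457428, 0.12850770354270935), 0.011291108094155788) [0.512  0.1234 0.2504] tilt [-0.648  1.139]
hook 405 ((0.4556976854801178, -0.10921767354011536), 0.014635690487921238) [ 0.4576 -0.1086  0.1812] tilt [-0.157 -0.08 ]
shift [-0.1283 -0.1525  0.0129] turn 0
```

View pics/w3.png

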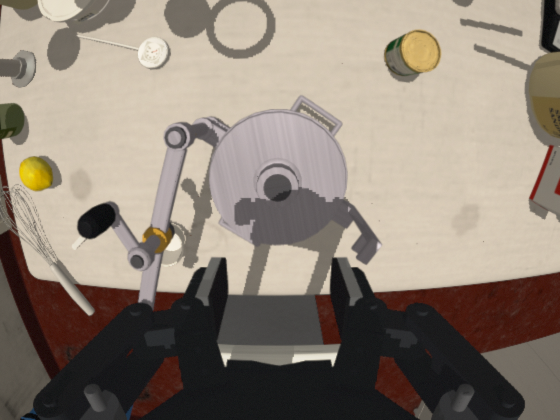

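To row units: -0.175 m is -0.2188, -0.12 m is -0.15.

```bash
python3 -m pendant '-0.0438,-0.0375,0,0,0.6 | -0.0875,-0.075,0,0,0.6 | -0.1375,-0.1125,0,0,0.6 | -0.1813,-0.15,0,0,0.6 | -0.2188,-0.175,0,0,0.6 | -0.2188,-0.175,0,0,0.6 | -0.2188,-0.175,0,0,0.6'
python3 - <<'E'
from h import *
n='wrist';m=cam(n);p,d=viewer.grab_frame(n);np.savez('w4.npz',p=p,d=d);cv2.imwrite('pics/w4.png',p[:,:,::-1])
P=cloud(n,d,m);q=P[d>0]
for nm,lo,hi,c,rr in(("bgrip",.195,.24,(.384,.133),.03),("bgriptop",.219,.24,(.384,.133),.03),("crankgrip",.225,.265,(.511,.128),.025),("cranktop",.256,.265,(.511,.128),.025)):
    g=q[(q[:,2]>lo)&(q[:,2]<hi)&(np.hypot(q[:,0]-c[0],q[:,1]-c[1])<rr)]
    if len(g)<4: continue
    print(nm,len(g),cv2.minEnclosingCircle(g[:,:2].astype(np.float32)),np.round(np.median(g,0),4),g[:,2].max())
for t in ("bridge_grip","crank_grip","spindle"):
    for o in viewer.outline_of(t,n)[:2]:
        g=o['region']&(d>0);print(t,round(o['p'],2),o['pixel'],np.round(np.median(P[g],0),4))
to(.382,.133,.196)
E
```

```text
t: 11.55
eef_pos: [0.3336, 0.1213, 0.3096]
ee_rot: [180.0, 0.0, 0.1]
wrist_force: [0.6, -0.5, -0.2]
gripper_width: 0.597
grip_force: 0.0
bgrip 500 ((0.3853706121444702, 0.13257436454296112), 0.009196494705975056) [0.3867 0.132  0.2224] 0.22500459372624548
bgriptop 418 ((0.3849034309387207, 0.13230986893177032), 0.008914494886994362) [0.3858 0.132  0.2228] 0.22500459372624548
bridge_grip 0.74 [285.1, 66.0] [0.4466 0.1156 0.1745]
crank_grip 0.62 [295.6, 28.8] [0.4681 0.1097 0.2203]
spindle 0.5 [300.2, 74.3] [0.4538 0.1013 0.1732]
spindle 0.31 [92.8, 46.5] [0.5068 0.3742 0.0457]
shift [ 0.0472 -0.0126  0.1138] turn 0
```

View pics/w4.png

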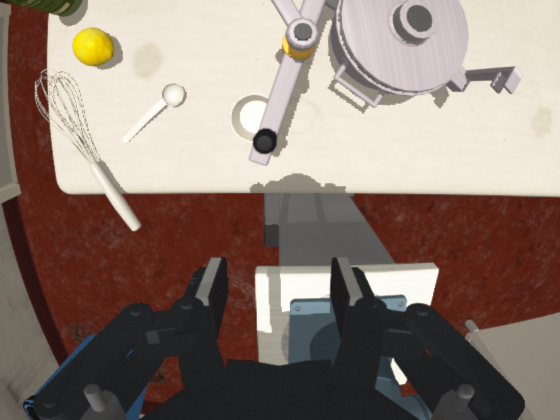

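To row units: 0.1136 m is 0.142, 0.0514 m is 0.0643.

```bash
python3 -m pendant '0.0375,-0.0088,0,0,0.5 | 0.0643,-0.014,0.025,0,0.5 | 0.0643,-0.014,0.075,0,0.5 | 0.0643,-0.014,0.125,0,0.5 | 0.0643,-0.014,0.142,0,0.5 | 0.0643,-0.014,0.142,0,0.5' 60; python3 -m pendant '0,0,0,0,0 | 0,0,0,0,0 | 0,0,0,0,0 | 0,0,0,0,0 | 0,0,0,0,0'
python3 - <<'E'
from h import *
s=read_state();H=np.array([.5665,.0733]);g=s['eef_pos'][:2];v=g-H;print(np.hypot(*v),np.degrees(np.arctan2(v[1],v[0])),g,s['wrist_force'])
for a in range(0,81,7):
    w=R.from_euler('z',a,degrees=True).as_matrix()[:2,:2]@v+H-g; print(a,np.round([w[0],-w[1]],4))
E
```

```text
t: 12.35
eef_pos: [0.3843, 0.1315, 0.194]
ee_rot: [180.0, 0.4, -0.1]
wrist_force: [0.2, -0.1, 0.2]
gripper_width: 0.499
grip_force: 0.0
t: 12.85
eef_pos: [0.3868, 0.132, 0.198]
ee_rot: [180.0, -0.2, 0.0]
wrist_force: [1.9, -2.5, 5.3]
gripper_width: 0.186
grip_force: 59.3
0.18901867457527202 161.92008125544734 [0.38681421 0.13196067] [ 1.94557259 -2.53517611  5.32546582]
0 [ 0. -0.]
7 [-0.0058  0.0223]
14 [-0.0089  0.0452]
21 [-0.0091  0.0683]
28 [-0.0065  0.0912]
35 [-0.0012  0.1137]
42 [0.0069 0.1353]
49 [0.0175 0.1558]
56 [0.0306 0.1748]
63 [0.0458 0.1921]
70 [0.0631 0.2074]
77 [0.0821 0.2205]
```

To row units: 0.0912 m is 0.114, 0.0683 m is 0.0854, -28 degrees is -0.2333.

```bash
python3 -m pendant '-0.004,0.014,0,-0.0292,0 | -0.0073,0.0279,0,-0.0583,0 | -0.0111,0.0565,0,-0.1167,0 | -0.0114,0.0854,0,-0.175,0 | -0.0081,0.114,0,-0.2333,0 | -0.0081,0.114,0,-0.2333,0'
python3 - <<'E'
from h import *
s=read_state();print(s['eef_pos'],s['wrist_force'],s['ft_torque'])
E
```

```text
t: 13.45
eef_pos: [0.3793, 0.0401, 0.1979]
ee_rot: [180.0, -0.1, 28.1]
wrist_force: [-2.8, -2.6, 8.7]
gripper_width: 0.186
grip_force: 60.1
[0.37928917 0.04008328 0.19791964] [-2.78139092 -2.60214516  8.66769272] [-0.41209573  0.37310368 -0.05788696]
```

Run:
```python
from h import *
s=read_state();H=np.array([.5665,.0733]);g=s['eef_pos'][:2];v=g-H;a0=np.degrees(np.arctan2(v[1],v[0]));print(np.hypot(*v),a0%360)
T=R.from_euler('xyz',s['ee_rot'],degrees=True).as_matrix()
for a in list(range(7,50,7))+[51,53]:
    w=R.from_euler('z',a,degrees=True).as_matrix()[:2,:2]@v+H-g; print(a,np.round((T.T@[*w,0])[:2],4))
```

```text
0.19013481038582378 190.06125229492437
7 [-0.0058  0.0225]
14 [-0.0089  0.0455]
21 [-0.0091  0.0687]
28 [-0.0065  0.0918]
35 [-0.0011  0.1143]
42 [0.007  0.1361]
49 [0.0177 0.1567]
51 [0.0212 0.1623]
53 [0.0249 0.1678]
```

To row units: 0.147 m is 0.1838, 0.1361 m is 0.1701, -45.5 degrees is -0.3792.

```bash
python3 -m pendant '-0.0073,0.0281,0,-0.0583,0 | -0.0111,0.0569,0,-0.1167,0 | -0.0114,0.0859,0,-0.175,0 | -0.0081,0.1148,0,-0.2333,0 | -0.0014,0.1429,0,-0.2917,0 | 0.0088,0.1701,0,-0.35,0 | 0.015,0.1838,0,-0.3792,0 | 0.015,0.1838,0,-0.3792,0'
```

```text
t: 14.25
eef_pos: [0.458, -0.0854, 0.1979]
ee_rot: [-179.9, 0.2, 73.6]
wrist_force: [-6.2, -7.1, 10.8]
gripper_width: 0.187
grip_force: 60.3
```

To row units: 0.0096 m is 0.012, 0.0048 m is 0.006, -1.5 degrees is -0.0125.

```bash
python3 -m pendant '-0.0019,0.006,0,-0.0125,0 | -0.0034,0.012,0,-0.025,0 | -0.0034,0.012,0,-0.025,0'; python3 -m pendant '-0.001,0.0025,0,-0.005,0 | -0.0019,0.005,0,-0.01,0 | -0.0019,0.005,0,-0.01,0'
```

```text
t: 14.55
eef_pos: [0.4635, -0.0891, 0.1979]
ee_rot: [-179.6, 0.2, 76.5]
wrist_force: [-17.1, -3.5, 17.7]
gripper_width: 0.191
grip_force: 61.0
t: 14.85
eef_pos: [0.4636, -0.0888, 0.1977]
ee_rot: [-179.2, -0.0, 77.8]
wrist_force: [-26.9, 4.2, 27.1]
gripper_width: 0.189
grip_force: 62.3
```

To row units: -0.004 m is -0.005, 0.001 m is 0.0013, 1.2 degrees is 0.01.

```bash
python3 -m pendant '0.0013,-0.005,0,0.01,0 | 0.0013,-0.005,0,0.01,0.45 | 0.0013,-0.005,0,0.01,0.45 | 0.0013,-0.005,0,0.01,0.45'; python3 -m pendant '0,0,-0.0375,0,0.5 | 0,0,-0.075,0,0.5 | -0.0375,0,-0.125,0.0667,0.5 | -0.075,0,-0.1625,0.1333,0.5 | -0.1125,0,-0.1625,0.2,0.5 | -0.1125,0,-0.1625,0.2667,0.5 | -0.1125,0,-0.1625,0.3333,0.5 | -0.1125,0,-0.1625,0.4,0.5 | -0.1125,0,-0.1625,0.4667,0.5 | -0.1125,0,-0.1625,0.5333,0.5 | -0.1125,0,-0.1625,0.6,0.5 | -0.1125,0,-0.1625,0.6375,0.5'
python3 - <<'E'
from h import *
n='wrist';m=cam(n);p,d=viewer.grab_frame(n);np.savez('w5.npz',p=p,d=d);cv2.imwrite('pics/w5.png',p[:,:,::-1])
P=cloud(n,d,m);q=P[d>0];s=read_state();print(s['eef_pos'],s['ee_rot'])
for nm,lo,hi,c,rr in(("bgriptop",.219,.24,(.465,-.088),.03),("hook",.17,.19,(.457,-.107),.04),("high",.225,.27,(.51,-.02),.08),("top",.256,.27,(.51,-.02),.08),("mid",.2,.25,(.51,-.019),.025)):
    g=q[(q[:,2]>lo)&(q[:,2]<hi)&(np.hypot(q[:,0]-c[0],q[:,1]-c[1])<rr)]
    if len(g)<4: continue
    print(nm,len(g),cv2.minEnclosingCircle(g[:,:2].astype(np.float32)),np.round(np.median(g,0),4),g[:,2].max())
E
```

```text
t: 15.25
eef_pos: [0.4671, -0.0887, 0.1966]
ee_rot: [180.0, -0.0, 76.5]
wrist_force: [0.3, -0.2, -1.1]
gripper_width: 0.453
grip_force: 0.0
t: 16.45
eef_pos: [0.4462, -0.1764, 0.3264]
ee_rot: [-180.0, 0.0, -0.3]
wrist_force: [0.6, -0.6, 0.5]
gripper_width: 0.499
grip_force: 0.0
[ 0.44619536 -0.17639337  0.32636218] [-1.79960092e+02  1.43552500e-02 -3.93490917e-01]
bgriptop 289 ((0.46306031942367554, -0.08984120935201645), 0.008738547563552856) [ 0.4639 -0.0908  0.2228] 0.22500160661481083
hook 941 ((0.46509334444999695, -0.09521222859621048), 0.02680097334086895) [ 0.4636 -0.0995  0.1745] 0.18623746590289458
high 886 ((0.5024181604385376, 0.004500461742281914), 0.03211714327335358) [0.4977 0.021  0.2471] 0.2608987463270971
top 222 ((0.4957149624824524, 0.028128230944275856), 0.008875956758856773) [0.496  0.027  0.2586] 0.2608987463270971
mid 797 ((0.5081048607826233, -0.012882188893854618), 0.018880218267440796) [ 0.5076 -0.0224  0.2197] 0.2265834487178097
```

View pics/w5.png

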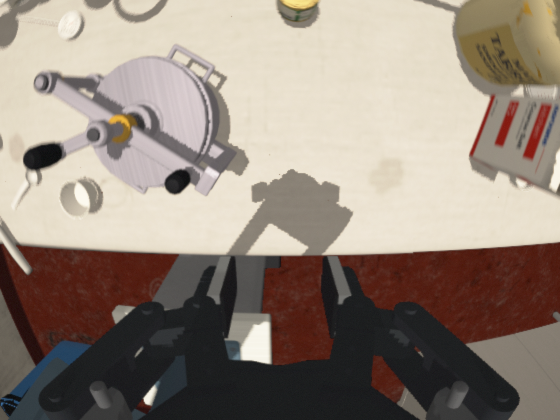

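Careful with the scale: shifts go in shares of 0.8 m and turns go in shares of 120 degrees. That gives: -0.09 m is -0.1125, 0.02 m is 0.025, -58 degrees is -0.4833.

```bash
python3 -m pendant '0.0125,-0.05,0,-0.0708,0.6 | 0.025,-0.1125,0,-0.1417,0.6 | 0.025,-0.1125,0,-0.2125,0.6 | 0.025,-0.1125,0,-0.2833,0.6 | 0.025,-0.1125,0,-0.3542,0.6 | 0.025,-0.1125,0,-0.425,0.6 | 0.025,-0.1125,0,-0.4833,0.6 | 0.025,-0.1125,0,-0.4833,0.6 | 0.025,-0.1125,0,-0.4833,0.6'
python3 - <<'E'
from h import *
n='wrist';m=cam(n);p,d=viewer.grab_frame(n);np.savez('w6.npz',p=p,d=d);cv2.imwrite('pics/w6.png',p[:,:,::-1])
P=cloud(n,d,m);q=P[d>0];s=read_state();print(s['eef_pos'],s['ee_rot'])
for nm,lo,hi,c,rr in(("bgriptop",.219,.24,(.465,-.088),.02),("crkgrip",.24,.27,(.497,.029),.03),("top",.256,.27,(.497,.029),.03),("spind",.218,.235,(.51,-.019),.018),("bar",.168,.178,(.51,-.019),.09),("hinge",.182,.195,(.566,.073),.03)):
    g=q[(q[:,2]>lo)&(q[:,2]<hi)&(np.hypot(q[:,0]-c[0],q[:,1]-c[1])<rr)]
    if len(g)<4: continue
    print(nm,len(g),cv2.minEnclosingCircle(g[:,:2].astype(np.float32)),np.round(np.median(g,0),4),g[:,2].max())
to(.4965,.029,.31)
E
```

```text
t: 17.4
eef_pos: [0.466, -0.0864, 0.3265]
ee_rot: [-180.0, -0.0, 57.9]
wrist_force: [-0.5, -0.2, 0.3]
gripper_width: 0.6
grip_force: 0.0
[ 0.46598596 -0.08644444  0.32655964] [-1.79981396e+02 -6.46979366e-03  5.78811031e+01]
bgriptop 314 ((0.46231532096862793, -0.08994682133197784), 0.00839989259839058) [ 0.4632 -0.0887  0.2228] 0.22468308441180998
crkgrip 844 ((0.4957089126110077, 0.028428247198462486), 0.011047722771763802) [0.4964 0.0266 0.2574] 0.26089532001893945
top 524 ((0.49574732780456543, 0.028461426496505737), 0.009361453354358673) [0.496  0.0282 0.2586] 0.26089532001893945
spind 749 ((0.5078203082084656, -0.01617218740284443), 0.014813277870416641) [ 0.5083 -0.0191  0.2215] 0.22641276279006667
bar 3136 ((0.5073274374008179, -0.016795862466096878), 0.08966130763292313) [ 0.5166 -0.0062  0.1733] 0.1777521010805963
shift [ 0.114  -0.0355  0.0166] turn 0
```

View pics/w6.png

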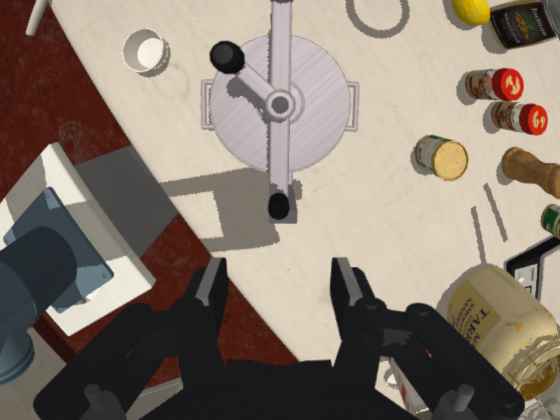

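To row units: 0.113 m is 0.1413, 0.0965 m is 0.1206.

```bash
python3 -m pendant '0.0563,-0.0188,0,0,0.6 | 0.1125,-0.0375,0,0,0.6 | 0.1413,-0.0449,0.0125,0,0.6 | 0.1413,-0.0449,0.05,0,0.6 | 0.1413,-0.0449,0.0875,0,0.6 | 0.1413,-0.0449,0.1206,0,0.6 | 0.1413,-0.0449,0.1206,0,0.6' 50; python3 -m pendant '0,0,0,0,0 | 0,0,0,0,0 | 0,0,0,0,0 | 0,0,0,0,0 | 0,0,0,0,0'
cat > arc.py <<'E'
from h import *
import sys
C=np.array([float(sys.argv[1]),float(sys.argv[2])]);Rr=.05
s=read_state();g=s['eef_pos'][:2];v=g-C;a0=np.degrees(np.arctan2(v[1],v[0]));print('r',np.hypot(*v),'ang',a0,s['eef_pos'],s['wrist_force'],'yaw',s['ee_rot'][2])
t=np.array([np.sin(np.radians(a0)),-np.cos(np.radians(a0))]);f=s['wrist_force'][:2];print('resist',-f@t,'radial',f@v/np.hypot(*v))
T=R.from_euler('xyz',[180,0,s['ee_rot'][2]],degrees=True).as_matrix()
for a in map(float,sys.argv[3:]):
    b=np.radians(a0-a);w=C+Rr*np.array([np.cos(b),np.sin(b)])-g;print(a,*np.round((T.T@[*w,0])[:2],4),round(.01*a/360,4))
E
python3 arc.py .5085 -.0195 10 20 30 45 60 75 90 105 120
```

```text
t: 18.15
eef_pos: [0.4929, 0.0289, 0.2267]
ee_rot: [-179.6, 0.2, 57.9]
wrist_force: [-0.6, 0.2, -0.1]
gripper_width: 0.597
grip_force: 0.0
t: 18.65
eef_pos: [0.4962, 0.0285, 0.2319]
ee_rot: [179.8, -0.1, 58.0]
wrist_force: [-1.1, 0.9, 5.4]
gripper_width: 0.237
grip_force: 49.4
r 0.04957072137023648 ang 104.41120512188685 [0.49616287 0.02851095 0.23194652] [-1.10257741  0.91797157  5.4144056 ] yaw 57.99806237718584
resist 0.8394201390377385 radial 1.1634958438426652
10.0 0.0061 0.0062 0.0003
20.0 0.0106 0.0137 0.0006
30.0 0.0138 0.0218 0.0008
45.0 0.0158 0.0347 0.0013
60.0 0.0144 0.0477 0.0017
75.0 0.0097 0.0598 0.0021
90.0 0.002 0.0704 0.0025
105.0 -0.0081 0.0786 0.0029
120.0 -0.02 0.0839 0.0033
```

To row units: 0.0704 m is 0.088, 0.0598 m is 0.0748.

```bash
python3 -m pendant '0.0076,0.0078,0.0004,0,0 | 0.0133,0.0171,0.0008,0,0 | 0.0173,0.0273,0.001,0,0 | 0.0198,0.0434,0.0016,0,0 | 0.018,0.0596,0.0021,0,0 | 0.0121,0.0748,0.0026,0,0 | 0.0025,0.088,0.0031,0,0 | 0.0025,0.088,0.0031,0,0'; python3 arc.py .5085 -.0195 15 30 45 60 75 90 105 120
```

```text
t: 19.45
eef_pos: [0.5575, -0.0075, 0.2294]
ee_rot: [179.9, -0.1, 58.0]
wrist_force: [1.2, 2.7, 5.6]
gripper_width: 0.238
grip_force: 49.5
r 0.050431818250361866 ang 13.729552564058917 [ 0.55749082 -0.00753055  0.22937686] [1.20815508 2.71692161 5.5998674 ] yaw 57.955866678980485
resist 2.352547954680289 radial 1.8184663470818554
15.0 -0.0106 0.0078 0.0004
30.0 -0.0225 0.0129 0.0008
45.0 -0.0355 0.0148 0.0013
60.0 -0.0484 0.0133 0.0017
75.0 -0.0606 0.0085 0.0021
90.0 -0.071 0.0007 0.0025
105.0 -0.0791 -0.0096 0.0029
120.0 -0.0843 -0.0216 0.0033
```

To row units: -0.0843 m is -0.1054, -0.0791 m is -0.0989.

```bash
python3 -m pendant '-0.0133,0.0098,0.0005,0,0 | -0.0281,0.0161,0.001,0,0 | -0.0444,0.0185,0.0016,0,0 | -0.0605,0.0166,0.0021,0,0 | -0.0758,0.0106,0.0026,0,0 | -0.0888,0.0009,0.0031,0,0 | -0.0989,-0.012,0.0036,0,0 | -0.1054,-0.027,0.0041,0,0'; python3 arc.py .5085 -.0195 15 30 45 60 70 75 80 85 90 95 100 105 120
```

```text
t: 20.25
eef_pos: [0.4959, -0.0688, 0.2263]
ee_rot: [179.5, -0.1, 58.0]
wrist_force: [5.9, -0.5, -0.3]
gripper_width: 0.236
grip_force: 48.9
r 0.050930909713456686 ang -104.36597852528752 [ 0.49586329 -0.06883833  0.22633345] [ 5.85264337 -0.5309342  -0.27851245] yaw 57.95188341000005
resist 5.801367656374942 radial -0.9377946852479839
15.0 -0.0014 -0.0131 0.0004
30.0 -0.0003 -0.0261 0.0008
45.0 0.0041 -0.0384 0.0013
60.0 0.0116 -0.0491 0.0017
70.0 0.018 -0.055 0.0019
75.0 0.0215 -0.0576 0.0021
80.0 0.0253 -0.0597 0.0022
85.0 0.0292 -0.0616 0.0024
90.0 0.0333 -0.0631 0.0025
95.0 0.0375 -0.0642 0.0026
100.0 0.0418 -0.065 0.0028
105.0 0.0462 -0.0654 0.0029
120.0 0.0592 -0.0643 0.0033
```

To row units: -0.0491 m is -0.0614, -0.0384 m is -0.048.

```bash
python3 -m pendant '-0.0018,-0.0164,0.0005,0,0 | -0.0004,-0.0326,0.001,0,0 | 0.0051,-0.048,0.0016,0,0 | 0.0145,-0.0614,0.0021,0,0'; python3 arc.py .5085 -.0195 5 10 15 20 25 30 35 40
```

```text
t: 20.65
eef_pos: [0.4598, -0.0334, 0.2246]
ee_rot: [179.5, 0.0, 57.9]
wrist_force: [5.8, -5.0, -1.7]
gripper_width: 0.235
grip_force: 49.0
r 0.050650916575470835 ang -164.05237218800013 [ 0.45979847 -0.03341677  0.22456984] [ 5.77893056 -4.98323518 -1.667982  ] yaw 57.942154704437634
resist 6.379257406210851 radial -4.18733163948358
5.0 0.0035 -0.0027 0.0001
10.0 0.0069 -0.0055 0.0003
15.0 0.0104 -0.008 0.0004
20.0 0.0142 -0.0103 0.0006
25.0 0.0181 -0.0121 0.0007
30.0 0.0222 -0.0137 0.0008
35.0 0.0264 -0.0148 0.001
40.0 0.0307 -0.0156 0.0011
```

To row units: 0.0222 m is 0.0278, 0.0181 m is 0.0226.

```bash
python3 -m pendant '0.0044,-0.0034,0.0001,0,0 | 0.0086,-0.0069,0.0004,0,0 | 0.013,-0.01,0.0005,0,0 | 0.0178,-0.0129,0.0008,0,0 | 0.0226,-0.0151,0.0009,0,0 | 0.0278,-0.0171,0.001,0,0'; python3 arc.py .5085 -.0195 5 10 15 20 25 30 35 40
```

```text
t: 21.25
eef_pos: [0.4595, -0.0083, 0.224]
ee_rot: [179.6, 0.2, 58.0]
wrist_force: [-0.7, -8.5, 6.5]
gripper_width: 0.238
grip_force: 50.2
r 0.050261975697331276 ang 167.15785746285323 [ 0.45949527 -0.00832849  0.22403283] [-0.70259968 -8.47388254  6.52287838] yaw 57.97907310411183
resist 8.418081793447746 radial -1.198428366675078
5.0 0.0043 -0.001 0.0001
10.0 0.0085 -0.0019 0.0003
15.0 0.0129 -0.0024 0.0004
20.0 0.0172 -0.0025 0.0006
25.0 0.0216 -0.0023 0.0007
30.0 0.0259 -0.0016 0.0008
35.0 0.0301 -0.0006 0.001
40.0 0.0343 0.0007 0.0011
```

To row units: 0.0043 m is 0.0054, 0.0021 m is 0.0026.

```bash
python3 -m pendant '0.0026,-0.0006,0,0,0 | 0.0054,-0.0013,0.0001,0,0'; python3 arc.py .5085 -.0195 5 10
```

```text
t: 21.45
eef_pos: [0.4606, -0.0043, 0.2239]
ee_rot: [179.6, 0.2, 58.0]
wrist_force: [-2.2, -10.4, 8.0]
gripper_width: 0.234
grip_force: 50.3
r 0.05023023683225095 ang 162.3728709000582 [ 0.4606282  -0.00428922  0.22394894] [ -2.22339666 -10.38122826   8.00948994] yaw 57.99197193087897
resist 10.567094119475033 radial -1.0246534544023953
5.0 0.0043 -0.0007 0.0001
10.0 0.0087 -0.0012 0.0003
```

To row units: 0.0043 m is 0.0054, -0.0007 m is -0.0009.

```bash
python3 -m pendant '0.0054,-0.0009,0.0001,0,0' >/dev/null --help 2>/dev/null; python3 arc.py .5085 -.0195; python3 -m pendant '0,0,0,0,0.6 | 0,0,0,0,0.6 | 0,0,0,0,0.6 | 0,0,0,0,0.6'; python3 -m pendant '0,0,-0.0375,0,0.6 | 0,0,-0.075,0,0.6 | -0.05,0,-0.125,0,0.6 | -0.1,0,-0.125,0,0.6 | -0.15,0,-0.125,0,0.6 | -0.15,0,-0.125,0,0.6'
python3 - <<'E'
from h import *
n='wrist';m=cam(n);p,d=viewer.grab_frame(n);cv2.imwrite('pics/w7.png',p[:,:,::-1])
P=cloud(n,d,m);q=P[d>0]
for nm,lo,hi,c,rr in(("bgriptop",.219,.24,(.463,-.089),.02),("crkgrip",.235,.27,(.461,-.004),.03),("disc",.107,.12,(.509,-.019),.09)):
    g=q[(q[:,2]>lo)&(q[:,2]<hi)&(np.hypot(q[:,0]-c[0],q[:,1]-c[1])<rr)]
    print(nm,len(g),cv2.minEnclosingCircle(g[:,:2].astype(np.float32)),np.round(np.median(g,0),4),g[:,2].max())
print(read_state()['wrist_force'])
ims=[]
for n in("scene","side"):
    p,d=viewer.grab_frame(n);ims.append(cv2.resize(p[120:360,150:430],(400,343)))
cv2.imwrite('pics/v8.png',np.hstack(ims)[:,:,::-1])
E
```

```text
r 0.05023023683225095 ang 162.3728709000582 [ 0.4606282  -0.00428922  0.22394894] [ -2.22339666 -10.38122826   8.00948994] yaw 57.99197193087897
resist 10.567094119475033 radial -1.0246534544023953
t: 21.85
eef_pos: [0.459, -0.001, 0.2217]
ee_rot: [-180.0, -0.0, 58.0]
wrist_force: [-0.4, 0.3, -0.6]
gripper_width: 0.603
grip_force: 0.0
t: 22.45
eef_pos: [0.3939, -0.1061, 0.3221]
ee_rot: [180.0, 0.1, 57.7]
wrist_force: [0.1, 0.4, 0.1]
gripper_width: 0.598
grip_force: 0.0
bgriptop 372 ((0.462795615196228, -0.08930301666259766), 0.008812788873910904) [ 0.4624 -0.0888  0.2227] 0.22524445914081054
crkgrip 793 ((0.4602009356021881, -0.005361668765544891), 0.011072525754570961) [ 0.4593 -0.0066  0.2496] 0.2531330506830076
disc 9734 ((0.5085858106613159, -0.018909525126218796), 0.07747336477041245) [ 0.5048 -0.0284  0.1128] 0.11997229447885077
[ 0.79852907  0.79809235 -0.43534045]
```

View pics/v8.png

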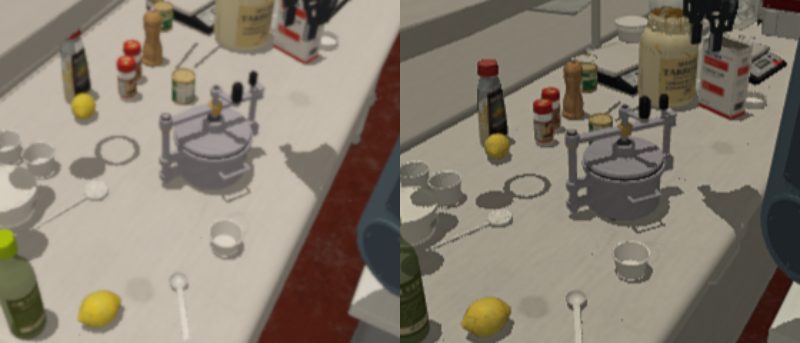

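```bash
python3 -c "
from workcell import ctrl;print(ctrl.sign_off())"
```

```text
the job is handed in; nothing more can be done
None
```

The canister is closed and handed in at 22.6 s: lid seated level in the mouth, bridge shut in its catch, and crank snugged to about 10.6 N at the grip, roughly 130 N at the pad by estimate; the robot has let go and the other things look undisturbed in the final pictures.

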